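# Close up a stock tray with its divider

## Robot

A 7-joint arm with a two-finger parallel gripper is mounted at the origin on the work surface. World frame = base frame: x ahead of the robot, y to its left, z up, the work surface at z = 0. Lengths are in m, angles in degrees, forces in N, time in s.
With the tool pointing down it reaches from about 0.425 to 0.925 m from the base axis. Payload 6.8 kg.
Tool frame: the origin (TCP) lies at the very end of the fingers, on their centre line; the grasp point (between the pads) lies 19 mm behind it; z points along the fingers, y is the line along which they close (so a half turn about z gives the same grasp; the last joint's range is limited). The gripper opens to 88 mm and grips with 3 to 60 N. Pads are 20 mm wide; open, the fingers measure 115 mm over their backs; the gripper's body (75 mm by 178 mm) begins 61 mm behind the grasp point.
Start: joints at [-72.714, 27.33, 1.283, 89.118, -0.659, 63.558, -4.761], TCP at [0.269, 0.619, 0.223] pointing down, gripper open.
Joint ranges: [-169.35, 169.35], [-19.33, 120.38], [-80.79, 83.38], [13.8, 139.57], [-78.32, 258.32], [9.67, 109.79], [-169.56, 169.56]. Speed limits (degrees/s): [136.94, 136.94, 180, 180, 180, 180, 180].

## Interface

Orientations are given as a 3x3 rotation matrix whose columns are the frame's x, y, z axes.
In Python, from rig import robot, snapshot, ticket gives the robot as it stands.
- The arm moves only by the tool move_arm, never from a script. Its argument "increments" is a list of rows, each a list of 3 entries, a list of its own where there are three numbers: the turn, a rotation vector about the tool's x, y, z in rad, then the shift along the tool's x, y, z in m, then the finger opening in m, from 0 to 0.0878. A call has 1 to 5 rows; each row is the pose to reach, as a shift and turn from the pose commanded when the call began, along the tool's axes at that moment; what a row does not reach only later rows make up. A row lasts 1/8 s, in which the tool goes at most 62.5 mm and 10.7 degrees, less where a joint would pass 70% of its speed; a pose out of reach is approached as far as the arm can. A call with a gripper value outside its range is refused whole. The fingers move at their own pace and stop on an object; "force" is the grip in N (left out, the last holds). Time passes only in rows, so rows that repeat a pose let the fingers close. It gives the time, the measured TCP pose, the force, the opening and the grip force at its end, in the units of the state.
- robot.get_obs(): the state, without advancing time (a new reading comes with each control period).
- snapshot(name): name is "scene" or "top"; returns a dict with "pixels" (384x512x3 uint8, red, green, blue), "fx", "fy", "cx", "cy" (pixels), "position" and "attitude" of the camera in the world. Camera axes: x right, y up, looking along -z (the intrinsics and any distortion apply to the point x, -y, -z); pixel columns grow to the right and rows downward; lengths in m; the calibration is good to about 2 mm. A picture is of the moment at which its call begins. There is no depth.
- ticket.hand_in(): hands the job in; it is judged then, once.
The state is a dict: "time_s": time; "joint_positions": joint angles; "joint_velocities": joint speeds; "joint_efforts": joint torques, N m; "tcp_pos": TCP position; "tcp_rot": TCP orientation; "force": force on the tool from outside, world axes, zero at the start; "ft_torque": the same for the moment, N m; "finger_gap": finger opening in m; "finger_force": force on a finger pad.
Only numpy, scipy, OpenCV 4.12 (cv2) and the standard library are available. Lean on these libraries where they do the work, as an engineer would, in place of code of your own. Each camera call takes 0.05 s, during which the arm holds its last target. There are 200 camera calls.

## Task

Take the wide divider with the two side ears out of the rack and, with the divider in the gripper, push the three cartons in the tray back into a straight row flat against the tray's far wall. Then lower the divider, still held, into the pair of slots in the tray's side walls until it is fully home in front of the row, and let go. Do not touch the cartons with the gripper or knock them over, and leave the smaller panel and the other things where they are.

Things in the scene. Friction and masses are not known exactly. Their poses are not given: they have to be found in the camera images.
- tray: Blue open tray, fixed, 202 (x) x 172 (y) mm. Origin: centre of its underside, on the table; z up; +x points to its far wall, away from the robot. Inner faces: far wall x = +95, near wall x = -95, side walls y = +-80 mm. Floor 3 mm thick. Side walls (6 mm thick) and far wall are 60 mm high, near wall 35 mm. Each side wall has an upright slot at x = +24 mm (see slot).
- slot (a point): Point midway between the tray's two slots, level with their bottoms: tray x = +24, y = 0, z = 35 mm; axes as the tray's. The slots are cut through the side walls, open at the top, 7 mm wide in x, 25 mm deep, the mouth flaring to 27 mm wide over the top 12 mm.
- rack: Dark steel rack, fixed, 150 (x) x 130 (y) x 42 mm high. Origin: centre of its underside. Two upright places running along y at x = -45 and x = +45 mm, each 8 mm wide between fences, floor at z = 8 mm, fence tops at 42 mm. One holds the divider, the other the smaller panel; which is which varies.
- divider: Aluminium panel upright in the rack, 5 mm thick (x), 150 wide (y), 125 high (z), 0.24 kg. Origin: centre of its lower edge. Two ears, same thickness, stick out 25 mm at the sides (200 mm over both), from z = 29 to 60 mm. Either way round fits. Home: ears on the slots' bottoms, origin at tray x = +24, y = 0 (5 mm play), z = 6 mm. With its origin above tray z = 31 mm the ears clear the side walls.
- divider_top (a point): Middle of the divider's top edge, 125 mm above its origin: grip the panel here from above, across its 5 mm thickness. In the rack the panel may lean up to about 6 degrees.
- spare: Smaller plain aluminium panel without ears, upright in the rack's other place, 5 x 100 x 105 mm high. Origin: centre of its lower edge. Leave it.
- carton0: Cardboard carton, 60 mm deep (x), 40 wide (y), 70 high, 0.1 to 0.3 kg, loose on the tray floor, 20 to 65 mm short of the far wall, a little askew; at tray y about -52 mm. Origin: centre of its underside; x roughly along the tray's. Flat against the far wall its centre is at tray x = +65 and its front at +35 mm.
- carton1: Same carton, in the middle of the three, at tray y about 0.
- carton2: Same carton, third of the three, at tray y about +52 mm.
- aerosol: Aerosol can, 52 mm diameter, 155 mm high, standing on the table. Origin: centre of its underside. Leave it.
- tape: White roll lying flat, 90 mm diameter, 24 mm high. Origin: centre of its underside. Leave it.
- bottle: White plastic bottle, 60 mm diameter, 160 mm high. Origin: centre of its underside. Leave it.

How it is judged:
By the outcome, as a careful person would: the job done as asked, in the order asked, and still so for the second after the job is handed in, with the robot touching nothing.
It also fails if it takes over 51 s, if anything falls off the work surface, if the arm or the gripper's body presses on something with over 40 N, if the wrist force passes 120 N, or if a joint passes its speed limit or range.

## Working session

There is one attempt and no reset: what is moved stays moved. The work goes in short steps, Python scripts to look and compute and a tool call to move; the robot and the scene stay as the last step left them, time stands still between calls to the robot, and variables do not carry over. Pictures are saved under pics/ and viewed, at most 11 in all, crops included, and the job is handed in when it is done.

Besides the shell and the picture viewer there is one more tool, called after "Call:" by a JSON object that holds its "api" and its "payload". move_arm: Moves the arm, as the interface text tells. Its arguments: {"type":"object","properties":{"increments":{"type":"array"},"force":{"type":"number"}},"required":["increments"]}

```bash
ls; mkdir -p pics
cat > h.py <<'E'
import numpy as np, cv2
from rig import robot, snapshot, ticket
def proj(c,P):
    R=np.array(c["attitude"]);p=(np.atleast_2d(P)-c["position"])@R
    return np.c_[c["cx"]+c["fx"]*p[:,0]/-p[:,2], c["cy"]+c["fy"]*-p[:,1]/-p[:,2]]
def ray(c,uv):
    uv=np.atleast_2d(uv).astype(float);d=np.c_[(uv[:,0]-c["cx"])/c["fx"],-(uv[:,1]-c["cy"])/c["fy"],-np.ones(len(uv))]
    return d@np.array(c["attitude"]).T
def onz(c,uv,z):
    d=ray(c,uv);o=np.array(c["position"]);return o+d*((z-o[2])/d[:,2])[:,None]
def save(c,n):cv2.imwrite("pics/%s.png"%n,c["pixels"][:,:,::-1])
E
python3 - <<'E'
from h import *
for n in("scene","top"):
    c=snapshot(n);save(c,n+"0");np.savez("%s0.npz"%n,**{k:np.array(v) for k,v in c.items()})
    print({k:v for k,v in c.items() if k!="pixels"})
o=robot.get_obs();print(o)
E
```

```text
pics
{'fx': 391.35527681968125, 'fy': 391.35527681968125, 'cx': 256.27295970090285, 'cy': 188.8365609299626, 'position': array([ 0.84488029, -0.37769973,  0.62916205]), 'attitude': array([[ 0.80850411, -0.43816435,  0.39285253],
       [ 0.58839459,  0.61393276, -0.52619234],
       [-0.01062631,  0.65658097,  0.75418069]])}
{'fx': 359.280173736289, 'fy': 359.280173736289, 'cx': 252.09523372462016, 'cy': 192.81792213336567, 'position': array([ 0.46097182, -0.01304451,  0.79607636]), 'attitude': array([[-0.00405014,  0.98442596, -0.17575304],
       [-0.99968206, -0.00835992, -0.0237883 ],
       [-0.0248871 ,  0.17560081,  0.98414683]])}
{'time_s': 0.1, 'joint_positions': array([-72.71436042,  27.37207747,   1.28075037,  89.16848694,
        -0.6592793 ,  63.55824559,  -4.76137471]), 'joint_velocities': array([-0.0082749 , -0.03058556,  0.03119891, -0.14909031, -0.00598721,
        0.06668287,  0.02737031]), 'joint_efforts': array([ 3.12438737e-03, -5.84092784e+01,  1.53947242e+00, -2.73314846e+01,
       -5.42357890e-02,  1.31503696e-02,  7.13878876e-05]), 'tcp_pos': array([0.26874005, 0.61863678, 0.22179789]), 'tcp_rot': array([[-9.17206667e-01,  3.98411408e-01, -5.29253068e-04],
       [ 3.98411743e-01,  9.17205438e-01, -1.50599558e-03],
       [-1.14572030e-04, -1.59216983e-03, -9.99998726e-01]]), 'force': array([-0.07813197, -0.48717157,  0.0027959 ]), 'ft_torque': array([-0.00282408,  0.05815283, -0.0100226 ]), 'finger_force': 0.0, 'finger_gap': 0.08808025018906786}
```

View pics/scene0.png

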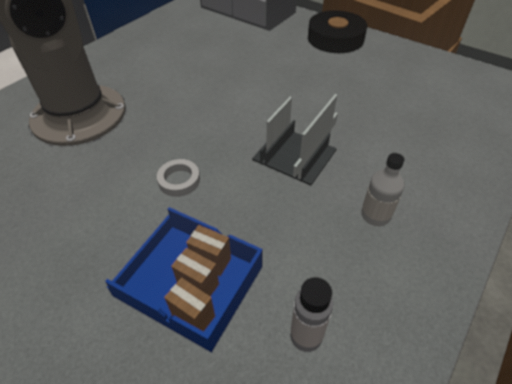

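View pics/top0.png

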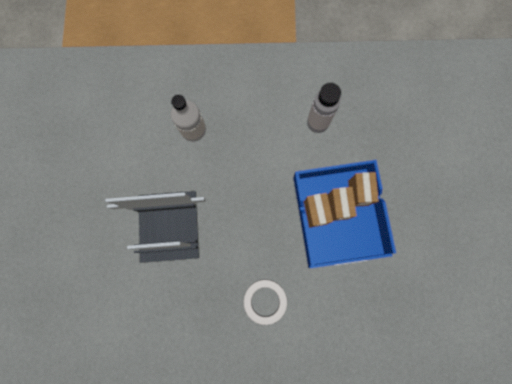

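Scene: tray around (185,280) with three cartons, rack at (295,145) with the larger panel on the far side. Top: the divider with ears is at (157,200), the spare at (160,245), the tray centre at about (345,215).

Run:
```python
import numpy as np,cv2
t=np.load("top0.npz")["pixels"][:,:,::-1];s=np.load("scene0.npz")["pixels"][:,:,::-1]
g=lambda im:(255*(im/255.)**0.6).astype(np.uint8)
def crop(im,x0,y0,w,h,k):return cv2.resize(g(im[y0:y0+h,x0:x0+w]),None,fx=k,fy=k,interpolation=cv2.INTER_CUBIC)
a=crop(t,95,180,120,90,3.3);b=crop(t,285,150,120,130,3.3)
H=600
c=np.zeros((600,800,3),np.uint8)
A=crop(t,100,180,115,90,3.4);B=crop(t,285,152,115,120,3.4)   # 391x306, 391x408
cv2.imwrite("pics/c1.png",np.vstack([np.hstack([np.vstack([A,np.zeros((102,391,3),np.uint8)]),B])]))
A=crop(s,245,85,105,105,3.8);B=crop(s,100,200,170,150,2.35)
m=max(A.shape[0],B.shape[0]);p=lambda x:np.vstack([x,np.zeros((m-x.shape[0],x.shape[1],3),np.uint8)])
cv2.imwrite("pics/c2.png",np.hstack([p(A),p(B)]));print(A.shape,B.shape)
```

```text
(399, 399, 3) (352, 400, 3)
```

View pics/c1.png

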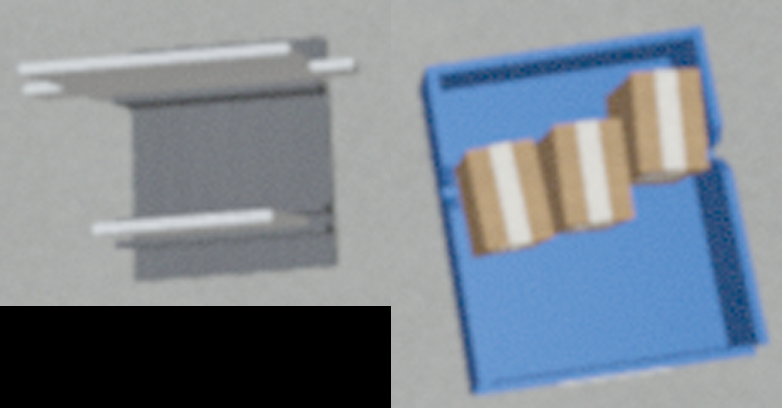

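View pics/c2.png

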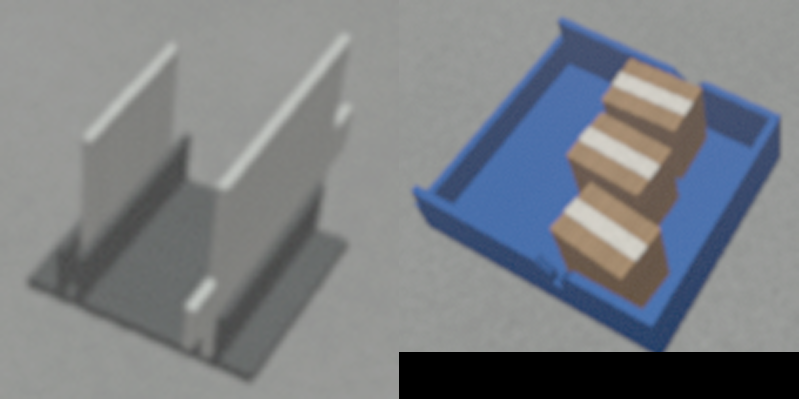

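c1: the divider's top strip runs crop (18,70) to (290,48), with ears at (22–60,90) and (310–355,66). The tray's far rim runs (430,70) to (703,30). c2 shows the same edges and the slot notches at about (553,270) and (690,85).

```bash
cat > m.py <<'E'
from h import *
from scipy.ndimage import map_coordinates
T=lambda u,v:(285+(u-391)/3.4,152+v/3.4)
K=lambda u,v:(100+u/3.4,180+v/3.4)
S=lambda u,v:(100+(u-399)/2.353,200+v/2.347)
Q=lambda u,v:(245+u/3.8,85+v/3.8)
def load(n):
    d=np.load(n);return {k:d[k] for k in d.files}
def line(c,ch,p,q,z,mode,w=4,m=.08):
    """subpixel edge/strip points along p-q -> fitted world line on plane z: (midpoint, dir, rms mm)"""
    p,q=np.array(p),np.array(q);n=np.array([-(q-p)[1],(q-p)[0]]);n/=np.linalg.norm(n)
    s=np.arange(-w,w+.01,.25);pts=[]
    for t in np.linspace(m,1-m,40):
        X=(p+t*(q-p))+s[:,None]*n
        f=map_coordinates(ch.astype(float),[X[:,1]-0.,X[:,0]-0.],order=1)
        g=np.abs(np.gradient(f)) if mode=="e" else f-np.median(f)
        k=g.argmax();ok=np.abs(s-s[k])<=1.5
        g=np.clip(g*ok-(0 if mode=="e" else .3*g.max()),0,None)
        if g.sum()>0:pts.append(X.T@g/g.sum())
    W=onz(c,np.array(pts),z)[:,:2]*1000
    for _ in range(2):
        vx,vy,x0,y0=cv2.fitLine(W.astype(np.float32),cv2.DIST_HUBER,0,.01,.01).ravel()
        r=(W-[x0,y0])@[-vy,vx];W=W[np.abs(r)<max(2,2*r.std())]
    return np.array([x0,y0]),np.degrees(np.arctan2(vy,vx)),r.std()
E
cat > a.py <<'E'
from m import *
t=load("top0.npz");s=load("scene0.npz")
gr=lambda c:c["pixels"].astype(float).mean(2)
bl=lambda c:c["pixels"][:,:,2].astype(float)-c["pixels"][:,:,0]
for name,c,ch,p,q,z,mo in [
 ("far top outer",t,bl(t),T(432,70),T(700,28),.06,"e"),
 ("right top outer 1",t,bl(t),T(703,35),T(720,135),.06,"e"),
 ("right top outer 2",t,bl(t),T(725,160),T(765,340),.06,"e"),
 ("left bot outer",t,bl(t),T(425,80),T(472,385),.0,"e"),
 ("near outer z0",t,bl(t),T(475,390),T(760,348),.0,"e"),
 ("S far bot outer",s,bl(s),S(662,350),S(780,150),0,"e"),
 ("S right bot outer",s,bl(s),S(425,218),S(655,350),0,"e"),
 ("S near top outer",s,bl(s),S(425,180),S(555,35),.035,"e"),
 ("S left top outer",s,bl(s),S(570,22),S(670,68),.06,"e"),
 ("div top",t,gr(t),K(18,70),K(290,48),.133,"s"),
 ("S div top",s,gr(s),Q(222,187),Q(347,38),.133,"s"),
 ("spare top",t,gr(t),K(93,230),K(272,214),.113,"s"),
 ("S spare top",s,gr(s),Q(87,138),Q(174,46),.113,"s"),
 ("rack near bot",t,gr(t),K(138,278),K(335,262),.003,"e"),
 ("rack right bot",t,gr(t),K(328,95),K(336,260),.003,"e"),
 ]:
    m,a,r=line(c,ch,p,q,z,mo);print(name,m.round(1),round(a,2),round(r,2))
for n,c,uv,z in [("div top ends",t,[K(18,70),K(290,48)],.133),("S",s,[Q(218,187),Q(349,36)],.133),
 ("ears",t,[K(22,88),K(60,89),K(310,67),K(355,65)],.068),("S ears R",s,[Q(188,305),Q(213,280)],.068),("S ear L",s,[Q(337,125),Q(351,106)],.068)]:
    print(n,(onz(c,uv,z)[:,:2]*1000).round(1).tolist())
E
python3 a.py
```

```text
far top outer [ 648.4 -158.5] -82.06 0.2
right top outer 1 [ 622.1 -255.7] -3.23 1.68
right top outer 2 [ 530.4 -273.9] 7.87 0.21
left bot outer [ 534.4 -102.9] 8.12 1.13
near outer z0 [ 449.6 -204.9] -81.95 0.42
S far bot outer [ 645.7 -163.8] -82.19 0.18
S right bot outer [ 576.9 -264.6] 7.89 0.17
S near top outer [ 447.4 -197.6] -82.08 0.13
S left top outer [ 499.2 -105.5] 0.83 1.79
div top [574.5 194.8] -86.05 0.15
S div top [571.9 202.4] -85.88 0.08
spare top [484.4 190.6] -85.89 0.13
S spare top [481.4 200.5] -85.93 0.14
rack near bot [455.2 184.1] -85.71 0.45
rack right bot [514.  126.3] 3.72 0.45
div top ends [[566.8, 280.2], [578.0, 128.8]]
S [[576.7, 131.5], [569.4, 282.1]]
ears [[566.1, 305.7], [565.3, 282.4], [577.6, 130.2], [578.6, 102.8]]
S ears R [[578.0, 108.9], [578.9, 132.5]]
S ear L [[569.8, 286.1], [568.0, 306.8]]
```

Call:
{"api": "move_arm", "payload": {"increments": [[[0,0,0.1],[-0.035,-0.02,0],0.06],[[0,0,0.22],[-0.084,-0.049,0],0.06],[[0,0,0.34],[-0.134,-0.078,0],0.06],[[0,0,0.46],[-0.184,-0.107,0],0.06],[[0,0,0.58],[-0.234,-0.136,0],0.06]], "force": 60}}

```text
time_s: 0.72
tcp_pos: [0.4301, 0.3993, 0.2224]
tcp_rot: [[-0.546, 0.838, -0.0], [0.838, 0.546, -0.0], [-0.0, -0.0, -1.0]]
force: [1.0, 1.1, -0.7]
finger_gap: 0.0601
finger_force: 0.0
```

```bash
cat > go.py <<'E'
import sys
from h import *
# usage: go.py x y z yawdeg(tool y axis) : increment in tool axes from the measured pose to a target pose, tool down
from scipy.spatial.transform import Rotation as Ro
o=robot.get_obs();R=np.array(o["tcp_rot"]);p=np.array(o["tcp_pos"])
x,y,z,a=map(float,sys.argv[1:5]);c,s=np.cos(np.radians(a)),np.sin(np.radians(a))
Rt=np.array([[-s,c,0],[c,s,0],[0,0,-1]]);Rt=Rt if np.linalg.det(Rt)>0 else -Rt
print("t",o["time_s"],"tcp",p.round(4),"turn",Ro.from_matrix(R.T@Rt).as_rotvec().round(4),"shift",(R.T@([x,y,z]-p)).round(4),"F",np.round(o["force"],1),"gap",o["finger_gap"],"q",np.round(o["joint_positions"],0))
E
python3 go.py .5727 .2056 .223 4
```

```text
t 0.725 tcp [0.4301 0.3993 0.2224] turn [-4.000e-04  2.000e-04  5.073e-01] shift [-0.2402  0.0138 -0.0006] F [ 1.   1.1 -0.7] gap 0.06014289099339224 q [-59.  19.  12. 102.  -5.  59. -12.]
```

Call:
{"api": "move_arm", "payload": {"increments": [[[0,0,0.11],[-0.05,0.003,0],0.06],[[0,0,0.22],[-0.1,0.006,0],0.06],[[0,0,0.33],[-0.15,0.009,0],0.06],[[0,0,0.44],[-0.2,0.012,0],0.06],[[0,0,0.507],[-0.24,0.014,0],0.06]]}}

```text
time_s: 1.35
tcp_pos: [0.5736, 0.2061, 0.2224]
tcp_rot: [[-0.07, 0.998, -0.0], [0.998, 0.07, -0.001], [-0.001, -0.0, -1.0]]
force: [-1.0, -0.2, -0.3]
finger_gap: 0.06
finger_force: 0.0
```

```bash
python3 go.py .5727 .2056 .097 4
python3 - <<'E'
from h import *
for n in("scene","top"):
    c=snapshot(n)
    if n=="scene": save(c,n+"1")
    np.savez(n+"1.npz",**{k:np.array(v) for k,v in c.items()})
t=np.load("top0.npz");c={k:t[k] for k in t.files}
print(onz(c,[(192,136),(319,126),(265,302)],0.0).round(3))
E
```

```text
t 1.35 tcp [0.5736 0.2061 0.2224] turn [-0.0003  0.0006  0.0001] shift [-0.0003 -0.0009  0.1254] F [-1.  -0.2 -0.3] gap 0.06002687251280694 q [-43.  22.  23. 100. -10.  60. -13.]
[[ 0.739  0.146  0.   ]
 [ 0.759 -0.15   0.   ]
 [ 0.366 -0.02   0.   ]]
```

View pics/scene1.png

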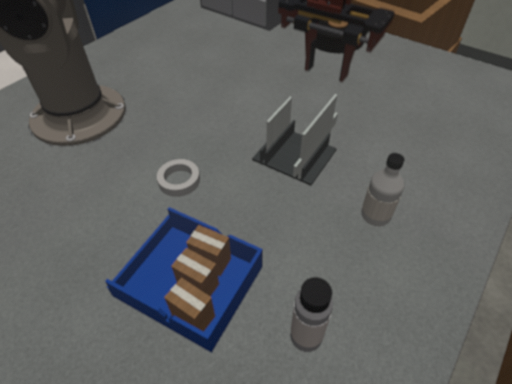

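The gripper, fingers at about (308,65) and (345,70), hangs over the rack, straddling the divider's top edge at (325,110).

Call:
{"api": "move_arm", "payload": {"increments": [[[0,0,0],[0,-0.001,0.03],0.05],[[0,0,0],[0,-0.001,0.065],0.04],[[0,0,0],[0,-0.001,0.1],0.04],[[0,0,0],[0,-0.001,0.12],0.035],[[0,0,0],[0,-0.001,0.1255],0.03]]}}

```text
time_s: 2.08
tcp_pos: [0.5702, 0.2087, 0.0955]
tcp_rot: [[-0.075, 0.997, -0.003], [0.997, 0.075, -0.001], [-0.001, -0.003, -1.0]]
force: [-0.5, -0.1, 0.0]
finger_gap: 0.0309
finger_force: 0.0
```

Call:
{"api": "move_arm", "payload": {"increments": [[[0,0,0],[0,0,0],0.012],[[0,0,0],[0,0,0],0.0],[[0,0,0],[0,0,0],0.0],[[0,0,0],[0,0,0],0.0]], "force": 60}}

```text
time_s: 2.58
tcp_pos: [0.5724, 0.2084, 0.0981]
tcp_rot: [[-0.074, 0.997, 0.001], [0.997, 0.074, 0.001], [0.001, 0.001, -1.0]]
force: [-0.5, -0.3, 4.9]
finger_gap: 0.0047
finger_force: 60.0
```

Call:
{"api": "move_arm", "payload": {"increments": [[[0,0,0],[0,0,-0.015],0],[[0,0,0],[0,0,-0.035],0],[[0,0,0],[0,0,-0.06],0],[[0,0,0],[0,0,-0.085],0],[[0,0,0],[0,0,-0.1],0]]}}

```text
time_s: 3.2
tcp_pos: [0.5717, 0.2081, 0.1988]
tcp_rot: [[-0.074, 0.997, 0.0], [0.997, 0.074, 0.001], [0.0, 0.0, -1.0]]
force: [0.2, 0.6, -3.1]
finger_gap: 0.005
finger_force: 60.0
```

```bash
cat > pose.py <<'E'
import sys
from h import *
n=sys.argv[1];r=[]
for k in("scene","top"):
    c=snapshot(k);save(c,k+n);np.savez(k+n+".npz",**{i:np.array(v) for i,v in c.items()})
E
python3 pose.py 2; python3 go.py .505 -.190 .198 7.95
python3 - <<'E'
from m import *
def crop(n,x0,y0,w,h,k):
    return cv2.resize((255*(load(n)["pixels"][y0:y0+h,x0:x0+w,::-1]/255.)**.6).astype(np.uint8),None,fx=k,fy=k,interpolation=cv2.INTER_CUBIC)
a=crop("scene2.npz",235,0,130,190,3);b=crop("top2.npz",80,150,140,190,3)
cv2.imwrite("pics/c3.png",np.hstack([a,b]))
E
```

```text
t 3.3 tcp [0.5724 0.2083 0.1989] turn [ 0.0022 -0.0011 -0.0648] shift [-3.922e-01 -9.670e-02  3.000e-04] F [ 0.4  0.2 -2.2] gap 0.005089278371586276 q [-43.  23.  22. 101. -10.  57. -12.]
```

View pics/c3.png

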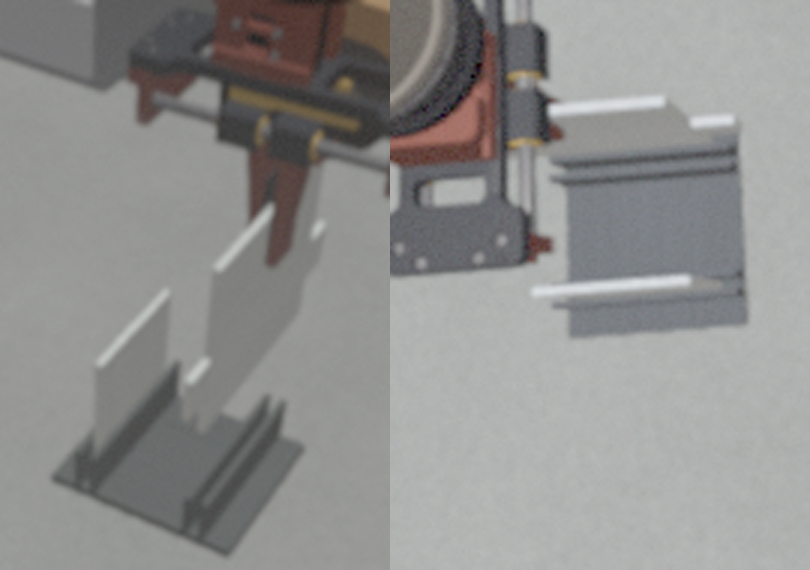

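The divider is held by its top edge, clear of the rack, and it hangs vertically at crop (240,330). The spare is undisturbed.

Call:
{"api": "move_arm", "payload": {"increments": [[[0,0,-0.005],[-0.03,-0.009,0],0],[[0,0,-0.013],[-0.075,-0.023,0],0],[[0,0,-0.021],[-0.125,-0.038,0],0],[[0,0,-0.03],[-0.175,-0.053,0],0],[[0,0,-0.038],[-0.225,-0.068,0],0]]}}

```text
time_s: 3.92
tcp_pos: [0.5192, -0.0228, 0.1963]
tcp_rot: [[-0.112, 0.994, -0.002], [0.994, 0.112, -0.0], [0.0, -0.002, -1.0]]
force: [0.9, 0.2, -2.4]
finger_gap: 0.0044
finger_force: 60.0
```

Call:
{"api": "move_arm", "payload": {"increments": [[[0,0,-0.007],[-0.045,-0.014,0],0],[[0,0,-0.014],[-0.09,-0.028,0],0],[[0,0,-0.02],[-0.13,-0.04,0],0],[[0,0,-0.025],[-0.155,-0.047,0],0],[[0,0,-0.027],[-0.164,-0.05,0],0]]}}

```text
time_s: 4.55
tcp_pos: [0.488, -0.1913, 0.1964]
tcp_rot: [[-0.136, 0.991, -0.002], [0.991, 0.136, -0.0], [0.0, -0.002, -1.0]]
force: [-0.1, -0.2, -2.0]
finger_gap: 0.0045
finger_force: 60.0
```

```bash
python3 pose.py 3; python3 go.py .4835 -.1904 .128 7.95
python3 - <<'E'
from m import *
def crop(n,x0,y0,w,h,k):
    return cv2.resize((255*(load(n)["pixels"][y0:y0+h,x0:x0+w,::-1]/255.)**.6).astype(np.uint8),None,fx=k,fy=k,interpolation=cv2.INTER_CUBIC)
a=crop("scene3.npz",90,170,190,190,2);b=crop("top3.npz",270,130,140,190,3)
a=cv2.copyMakeBorder(a,0,190,0,0,cv2.BORDER_CONSTANT)
cv2.imwrite("pics/c4.png",np.hstack([a,b]))
E
```

```text
t 4.65 tcp [ 0.4886 -0.1901  0.1966] turn [-0.0012 -0.0003 -0.0011] shift [ 0.0004 -0.0051  0.0686] F [ 0.   0.4 -2.4] gap 0.0048118981747218795 q [-11.  16.  31. 113. -10.  54.  33.]
```

View pics/c4.png

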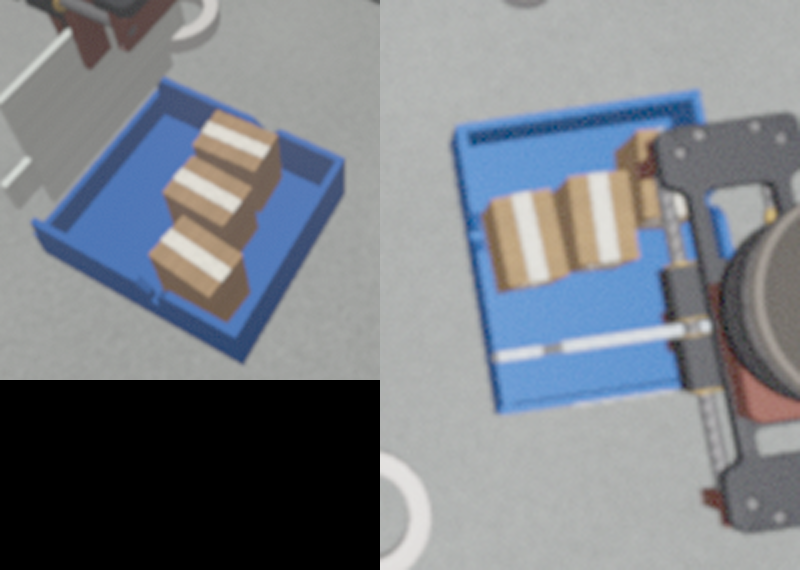

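The divider spans the near part of the tray (top crop (494–700,340), left ear tip at (494,355)). All three cartons are ahead of it and still standing.

Call:
{"api": "move_arm", "payload": {"increments": [[[0,0,0],[0,0,0.015],0],[[0,0,0],[0,0,0.035],0],[[0,0,0],[0,0,0.055],0],[[0,0,0],[0,0,0.066],0],[[0,0,0],[0,0,0.07],0]]}}

```text
time_s: 5.28
tcp_pos: [0.489, -0.1889, 0.1262]
tcp_rot: [[-0.14, 0.99, -0.001], [0.99, 0.14, 0.0], [0.001, -0.001, -1.0]]
force: [0.3, 0.3, -2.0]
finger_gap: 0.0047
finger_force: 60.0
```

```bash
python3 pose.py 4; python3 go.py .4835 -.1904 .126 7.95
python3 - <<'E'
from m import *
def crop(n,x0,y0,w,h,k):
    return cv2.resize((255*(load(n)["pixels"][y0:y0+h,x0:x0+w,::-1]/255.)**.6).astype(np.uint8),None,fx=k,fy=k,interpolation=cv2.INTER_CUBIC)
a=crop("scene4.npz",75,190,200,160,4);a=a[:600]
b=crop("top4.npz",285,190,80,90,5)
a=crop("scene4.npz",75,200,100,112,4)
b=cv2.copyMakeBorder(b,0,max(0,a.shape[0]-b.shape[0]),0,0,cv2.BORDER_CONSTANT);a=cv2.copyMakeBorder(a,0,b.shape[0]-a.shape[0],0,0,cv2.BORDER_CONSTANT)
cv2.imwrite("pics/c5.png",np.hstack([a,b]))
E
```

```text
t 5.375 tcp [ 0.4893 -0.1895  0.1269] turn [-0.0004 -0.0002  0.0008] shift [-0.0001 -0.0059  0.0009] F [-0.1  0.7 -3. ] gap 0.004659047358021245 q [ -8.  22.  28. 116. -14.  45.  36.]
```

View pics/c5.png

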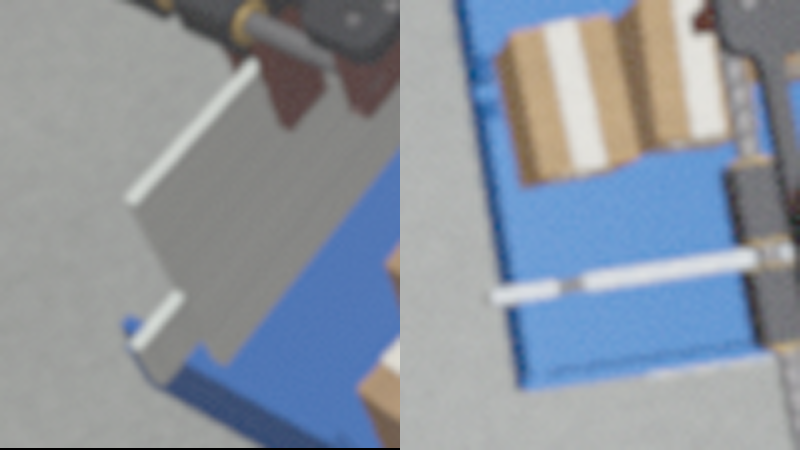

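The divider is lowered, with its bottom inside the tray and its ears above the walls: ear tip at scene crop (133,345), top crop (492,297). Next I measure its offset against the tray in each view.

Run:
```python
from m import *
t=load("top4.npz");s=load("scene4.npz");t0=load("top0.npz");s0=load("scene0.npz")
bl=lambda c:c["pixels"][:,:,2].astype(float)-c["pixels"][:,:,0]
gr=lambda c:c["pixels"].astype(float).mean(2)
a=np.radians(7.95);E=np.array([[np.cos(a),np.sin(a)],[-np.sin(a),np.cos(a)]])
f=lambda n,c,ch,p,q,z,m:(lambda r:print(n,(E@r[0]).round(1),round(r[1],2),round(r[2],2)))(line(c,ch,p,q,z,m))
f("T left bot near seg",t0,bl(t0),T(449,215),T(472,375),0,"e")
f("T left bot far seg",t0,bl(t0),T(427,90),T(440,170),0,"e")
f("T right top 2",t0,bl(t0),T(728,170),T(763,335),.06,"e")
f("S right bot",s0,bl(s0),S(425,218),S(655,350),0,"e")
f("S left top far seg",s0,bl(s0),S(705,83),S(775,115),.06,"e")
f("S left top near seg",s0,bl(s0),S(570,24),S(650,58),.06,"e")
k=lambda u,v:(285+(u-400)/5,190+v/5);w=lambda u,v:(75+u/4,200+v/4)
P=lambda n,c,uv,z:print(n,(onz(c,[uv],z)[0,:2]*1000@E.T).round(1))
P("T ear tip +100",t,k(490,297),.097);P("T top end +75",t,k(582,285),.162)
P("S top end -75",s,w(125,203),.162);P("S ear tip -100",s,w(131,347),.097);P("S ear in -75",s,w(184,292),.097)
f("T top line",t,gr(t),k(590,283),k(730,262),.162,"s");f("S top line",s,gr(s),w(132,198),w(250,68),.162,"s")
f("T ear line",t,gr(t),k(495,297),k(550,289),.097,"s");f("S ear line",s,gr(s),w(137,343),w(180,296),.097,"s")
o=robot.get_obs();print("tcp",(E@o["tcp_pos"][:2]*1000).round(1))
```

```text
T left bot near seg [ 471.9 -175.9] 7.66 1.2
T left bot far seg [ 587.3 -175.8] 7.8 0.82
T right top 2 [ 475.7 -344.6] 8.03 0.2
S right bot [ 534.8 -341.8] 7.89 0.17
S left top far seg [ 583.7 -170.8] 7.67 0.16
S left top near seg [ 459.7 -170.6] 7.96 0.12
T ear tip +100 [ 457.4 -158.1]
T top end +75 [ 456.6 -182.7]
S top end -75 [ 456.7 -332.7]
S ear tip -100 [ 456.4 -357.4]
S ear in -75 [ 458.6 -330.4]
T top line [ 458.4 -210.9] -81.95 0.09
S top line [ 456.2 -299.8] -81.9 0.13
T ear line [ 458.2 -170.2] -81.77 0.12
S ear line [ 456.3 -345.1] -81.15 0.08
tcp [ 458.4 -255.3]
```

Call:
{"api": "move_arm", "payload": {"increments": [[[0,0,0],[0,0.007,0],0],[[0,0,0],[0,0.016,0],0],[[0,0,0],[0,0.025,0],0],[[0,0,0],[0,0.034,0],0],[[0,0,0],[0,0.042,0],0]]}}

```text
time_s: 6.0
tcp_pos: [0.5315, -0.1838, 0.1271]
tcp_rot: [[-0.139, 0.99, -0.0], [0.99, 0.139, 0.0], [0.0, -0.0, -1.0]]
force: [-2.4, 1.7, -1.5]
finger_gap: 0.005
finger_force: 60.0
```

Call:
{"api": "move_arm", "payload": {"increments": [[[0,0,0],[0,0.008,0],0],[[0,0,0],[0,0.016,0],0],[[0,0,0],[0,0.024,0],0],[[0,0,0],[0,0.032,0],0],[[0,0,0],[0,0.04,0],0]]}}

```text
time_s: 6.62
tcp_pos: [0.5705, -0.1787, 0.127]
tcp_rot: [[-0.138, 0.99, -0.001], [0.99, 0.138, -0.0], [-0.0, -0.001, -1.0]]
force: [-3.0, -0.4, -2.8]
finger_gap: 0.0046
finger_force: 60.0
```

```bash
cat > uv.py <<'E'
from h import *
a=np.radians(7.95);E=np.array([[np.cos(a),np.sin(a)],[-np.sin(a),np.cos(a)]])
o=robot.get_obs();p=E@np.array(o["tcp_pos"])[:2]*1000;R=np.array(o["tcp_rot"])
print("tray x",round(p[0]-518.6,1),"y rel",round(p[1]+255.3,1),"z",round(o["tcp_pos"][2]*1000,1),"F tray",(E@np.array(o["force"])[:2]).round(1),round(o["force"][2],1),"T",np.round(o["ft_torque"],2),"tilt",np.degrees(R[:2,2]).round(2),o["time_s"])
E
python3 uv.py
```

```text
tray x 21.7 y rel -0.6 z 127.0 F tray [-3.  0.] -2.8 T [-0.41  0.95 -0.04] tilt [-0.05 -0.01] 6.625
```

Call:
{"api": "move_arm", "payload": {"increments": [[[0,0,0],[0,0.003,0],0],[[0,0,0],[0,0.006,0],0],[[0,0,0],[0,0.008,0],0],[[0,0,0],[0,0.009,0],0],[[0,0,0],[0,0.01,0],0]]}}

```text
time_s: 7.25
tcp_pos: [0.5803, -0.177, 0.1271]
tcp_rot: [[-0.138, 0.99, -0.0], [0.99, 0.138, 0.0], [0.0, -0.0, -1.0]]
force: [-2.7, 0.3, -3.0]
finger_gap: 0.0047
finger_force: 60.0
```

```bash
python3 uv.py
```

```text
tray x 31.6 y rel -0.3 z 127.1 F tray [-2.6  0.7] -3.0 T [-0.25  0.97  0.03] tilt [-0.01  0.01] 7.25
```

Still only friction force; I push on in 0.7 mm steps.

Call:
{"api": "move_arm", "payload": {"increments": [[[0,0,0],[0,0.0005,0],0],[[0,0,0],[0,0.001,0],0],[[0,0,0],[0,0.0015,0],0],[[0,0,0],[0,0.002,0],0],[[0,0,0],[0,0.002,0],0]]}}

```text
time_s: 7.88
tcp_pos: [0.5817, -0.1768, 0.127]
tcp_rot: [[-0.138, 0.99, -0.001], [0.99, 0.138, 0.0], [0.001, -0.001, -1.0]]
force: [-5.2, 0.5, -1.6]
finger_gap: 0.0046
finger_force: 60.0
```

```bash
python3 uv.py
```

```text
tray x 33.1 y rel -0.3 z 127.0 F tray [-5.1  1.2] -1.6 T [-0.07  1.49  0.  ] tilt [-0.07  0.02] 7.875
```

Call:
{"api": "move_arm", "payload": {"increments": [[[0,0,0],[0,0.0005,0],0],[[0,0,0],[0,0.001,0],0],[[0,0,0],[0,0.0015,0],0],[[0,0,0],[0,0.002,0],0],[[0,0,0],[0,0.002,0],0]]}}

```text
time_s: 8.5
tcp_pos: [0.582, -0.1768, 0.127]
tcp_rot: [[-0.138, 0.99, -0.004], [0.99, 0.138, 0.001], [0.001, -0.004, -1.0]]
force: [-9.9, -1.1, 2.5]
finger_gap: 0.0052
finger_force: 60.0
```

```bash
python3 uv.py; python3 pose.py 5
python3 - <<'E'
from m import *
def crop(n,x0,y0,w,h,k):
    return cv2.resize((255*(load(n)["pixels"][y0:y0+h,x0:x0+w,::-1]/255.)**.6).astype(np.uint8),None,fx=k,fy=k,interpolation=cv2.INTER_CUBIC)
a=crop("scene5.npz",105,180,165,170,2.6);b=crop("top5.npz",285,145,120,147,3)
b=cv2.copyMakeBorder(b,0,a.shape[0]-b.shape[0],0,0,cv2.BORDER_CONSTANT)
cv2.imwrite("pics/c6.png",np.hstack([a,b]))
E
```

```text
tray x 33.4 y rel -0.3 z 127.0 F tray [-9.9  0.3] 2.5 T [-0.05  2.8   0.01] tilt [-0.25  0.05] 8.5
```

View pics/c6.png

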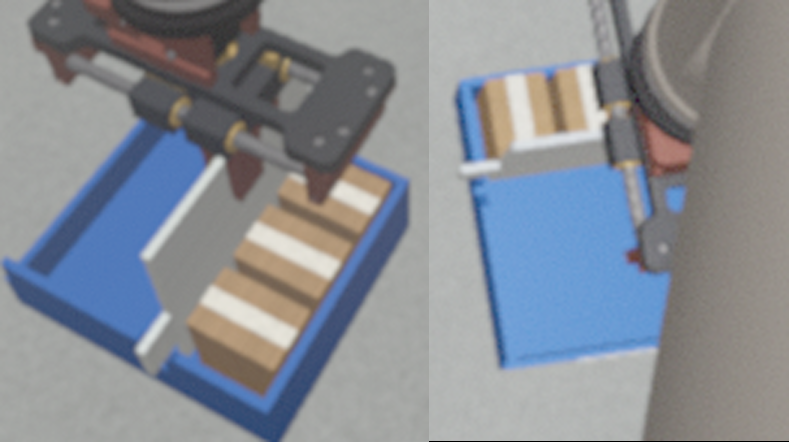

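All three cartons stand in a straight row against the far wall (scene crop (245,320), (295,250), (335,200)). The load is balanced at 10 N, which confirms contact. I back off to the slot line.

Call:
{"api": "move_arm", "payload": {"increments": [[[0,0,0],[0,-0.002,0],0],[[0,0,0],[0,-0.005,0],0],[[0,0,0],[0,-0.008,0],0],[[0,0,0],[0,-0.0112,0],0],[[0,0,0],[0,-0.0112,0],0]]}}

```text
time_s: 9.22
tcp_pos: [0.5734, -0.1782, 0.1274]
tcp_rot: [[-0.138, 0.99, 0.001], [0.99, 0.138, -0.0], [-0.0, 0.001, -1.0]]
force: [0.9, 0.1, -2.6]
finger_gap: 0.0046
finger_force: 60.0
```

```bash
python3 uv.py
cat > chk.py <<'E'
import sys
from m import *
n=sys.argv[1];s=load("scene%s.npz"%n)
im=cv2.resize((255*(s["pixels"][180:350,105:270,::-1]/255.)**.6).astype(np.uint8),None,fx=3.5,fy=3.5,interpolation=cv2.INTER_CUBIC)
cv2.imwrite("pics/k%s.png"%n,im)
E
python3 pose.py 6
python3 - <<'E'
from m import *
s=load("scene6.npz");gr=s["pixels"].astype(float).mean(2)
a=np.radians(7.95);E=np.array([[np.cos(a),np.sin(a)],[-np.sin(a),np.cos(a)]])
w=lambda u,v:(105+u/2.6,180+v/2.6)
# same edges as in c6, shifted by the 9 mm back-off
for n,p,q,z in(("top",(143,250),(215,158),.162),("ear",(137,350),(163,316),.097)):
    m,an,r=line(s,gr,w(*p),w(*q),z,"s",w=5);print(n,(E@m-[516.3,-256.3]).round(1),round(an,2),round(r,2))
E
```

```text
tray x 24.7 y rel -0.5 z 127.4 F tray [ 0.9 -0. ] -2.6 T [-0.07  0.05  0.03] tilt [ 0.05 -0.  ] 9.225
top [ 25.4 -41.9] -82.12 0.08
ear [ 26.1 -87.1] -83.26 0.04
```

Call:
{"api": "move_arm", "payload": {"increments": [[[0,0,0],[0,-0.0005,0.004],0],[[0,0,0],[0,-0.0005,0.008],0],[[0,0,0],[0,-0.0005,0.012],0],[[0,0,0],[0,-0.0005,0.016],0],[[0,0,0],[0,-0.0005,0.018],0]]}}

```text
time_s: 9.95
tcp_pos: [0.5726, -0.1781, 0.1087]
tcp_rot: [[-0.139, 0.99, -0.0], [0.99, 0.139, 0.0], [0.0, -0.0, -1.0]]
force: [-1.1, 0.4, -2.9]
finger_gap: 0.0047
finger_force: 60.0
```

```bash
python3 uv.py
```

```text
tray x 23.9 y rel -0.3 z 108.7 F tray [-1.   0.6] -2.9 T [-0.05  0.07 -0.08] tilt [-0.03  0.  ] 9.95
```

Call:
{"api": "move_arm", "payload": {"increments": [[[0,0,0],[0,0,0.002],0],[[0,0,0],[0,0,0.004],0],[[0,0,0],[0,0,0.006],0],[[0,0,0],[0,0,0.008],0],[[0,0,0],[0,0,0.009],0]]}}

```text
time_s: 10.58
tcp_pos: [0.5727, -0.1781, 0.1]
tcp_rot: [[-0.139, 0.99, -0.0], [0.99, 0.139, 0.0], [0.0, -0.0, -1.0]]
force: [-0.9, 1.0, -2.5]
finger_gap: 0.0049
finger_force: 60.0
```

```bash
python3 uv.py
```

```text
tray x 24.0 y rel -0.3 z 100.0 F tray [-0.7  1.1] -2.5 T [0.   0.03 0.03] tilt [-0.01  0.  ] 10.575
```

Entered freely. Expected home is at TCP z of about 96 mm.

Call:
{"api": "move_arm", "payload": {"increments": [[[0,0,0],[0,0,0.0015],0],[[0,0,0],[0,0,0.003],0],[[0,0,0],[0,0,0.004],0],[[0,0,0],[0,0,0.005],0],[[0,0,0],[0,0,0.005],0]]}}

```text
time_s: 11.2
tcp_pos: [0.5728, -0.1782, 0.096]
tcp_rot: [[-0.138, 0.99, 0.0], [0.99, 0.138, 0.001], [0.0, 0.0, -1.0]]
force: [-2.8, 1.0, 5.9]
finger_gap: 0.0049
finger_force: 60.0
```

```bash
python3 uv.py
```

```text
tray x 24.0 y rel -0.4 z 96.0 F tray [-2.6  1.4] 5.9 T [ 0.24  0.85 -0.02] tilt [0.01 0.03] 11.2
```

Call:
{"api": "move_arm", "payload": {"increments": [[[0,0,0],[0,0,0.0005],0],[[0,0,0],[0,0,0.001],0],[[0,0,0],[0,0,0.001],0]]}}

```text
time_s: 11.58
tcp_pos: [0.5729, -0.1782, 0.0959]
tcp_rot: [[-0.138, 0.99, 0.0], [0.99, 0.138, 0.001], [0.001, 0.001, -1.0]]
force: [-4.6, 2.2, 13.6]
finger_gap: 0.0046
finger_force: 60.0
```

```bash
python3 uv.py; python3 pose.py 7; python3 chk.py 7
```

```text
tray x 24.1 y rel -0.4 z 95.9 F tray [-4.2  2.8] 13.6 T [0.39 1.5  0.05] tilt [0.03 0.05] 11.575
```

View pics/k7.png

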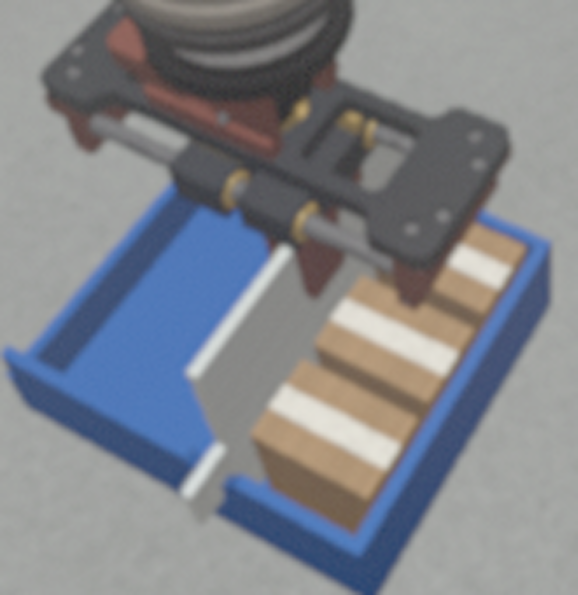

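The divider is seated: its ear at (203,475) sits down in the slot, just above the wall top, and the cartons are in a row. I release it and retract.

Call:
{"api": "move_arm", "payload": {"increments": [[[0,0,0],[0,0,-0.0015],0],[[0,0,0],[0,0,-0.0015],0.012],[[0,0,0],[0,0,-0.0015],0.024],[[0,0,0],[0,0,-0.0015],0.036],[[0,0,0],[0,0,-0.0015],0.036]]}}

```text
time_s: 12.3
tcp_pos: [0.5728, -0.1782, 0.0955]
tcp_rot: [[-0.139, 0.99, -0.0], [0.99, 0.139, -0.0], [-0.0, -0.0, -1.0]]
force: [-0.2, -0.2, -0.0]
finger_gap: 0.0353
finger_force: 0.0
```

Call:
{"api": "move_arm", "payload": {"increments": [[[0,0,0],[0,0,-0.015],0.036],[[0,0,0],[0,0,-0.045],0.036],[[0,0,0],[0,0,-0.08],0.036],[[0,0,0],[0,0,-0.12],0.036],[[0,0,0],[0,0,-0.14],0.036]]}}

```text
time_s: 12.92
tcp_pos: [0.5736, -0.1788, 0.2391]
tcp_rot: [[-0.138, 0.99, 0.004], [0.99, 0.138, -0.001], [-0.001, 0.004, -1.0]]
force: [1.0, 0.1, 0.1]
finger_gap: 0.0361
finger_force: 0.0
```

Call:
{"api": "move_arm", "payload": {"increments": [[[0,0,0],[0.04,0,0],0.036],[[0,0,0],[0.09,0,0],0.036],[[0,0,0],[0.14,0,0],0.036],[[0,0,0],[0.17,0,0],0.036],[[0,0,0],[0.18,0,0],0.036]]}}

```text
time_s: 13.55
tcp_pos: [0.5478, 0.002, 0.2365]
tcp_rot: [[-0.142, 0.99, 0.001], [0.99, 0.142, 0.001], [0.001, 0.001, -1.0]]
force: [0.4, -0.1, -0.2]
finger_gap: 0.0361
finger_force: 0.0
```

```bash
python3 pose.py 8; python3 chk.py 8
python3 - <<'E'
from m import *
a=cv2.imread("pics/k8.png")[:441,:,:];t=load("top8.npz")
b=cv2.resize((255*(t["pixels"][145:292,285:405,::-1]/255.)**.6).astype(np.uint8),None,fx=3,fy=3,interpolation=cv2.INTER_CUBIC)
a=cv2.resize(cv2.imread("pics/k8.png"),(428,441));cv2.imwrite("pics/c8.png",np.hstack([a,b]))
E
```

```text
(no output)
```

View pics/c8.png

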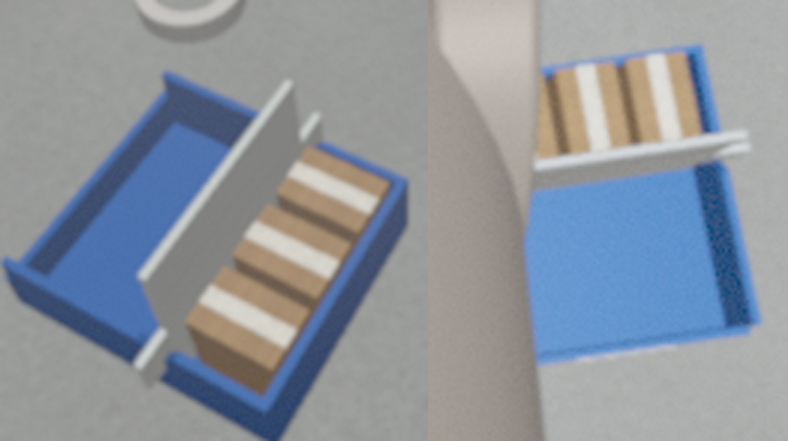

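The divider stands level in both slots (ears at (150,358) and (311,127)), and the three cartons are flat against the far wall. The gripper is clear.

```bash
python3 -c "
from rig import ticket
print(ticket.hand_in())"
```

```text
the job is handed in; nothing more can be done
None
```

The job is handed in at about 14 s: the three cartons stand in a straight row against the far wall, and the divider is home in both slots and released, with the gripper clear.

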